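# Pack the spice caddy under its cantilever tray

### The job

Lift the caddy's top tray by its wooden handle and swing it up and back as far as it goes, then set the shortest of the three black-lidded glass spice jars down gently, standing upright, in the free space of the compartment underneath. Finally bring the tray back by its handle until it is fully home over the compartment, and let go.

Things in the scene. Friction and masses are not known exactly. Their poses are not given: they have to be found in the camera images.
- box: Caddy: fixed open wooden box 150 (x) x 260 (y) x 85 mm high, walls and floor 5 mm. Origin: centre of its underside; x away from the robot (the way the tray opens), y along its length, z up. A carton (110 x 50 x 55) is fixed at the +y end, near face at y = +67; free floor: y -125 to +67, x -70 to +70 mm. Closed, 82 mm is free under the tray. Tray arms run outside both ends, to y = 138 mm.
- tray_lift (a joint): Angle (rad) of the arms carrying the tray: 0 closed (start), 1.92 fully open, behind the box. The tray stays level and does not turn: at angle q it has shifted from closed, along the box's x and z, by 110 (sin(q - 1.047) + 0.866) mm back and 110 (cos(q - 1.047) - 0.5) mm up (peak 55 up; open 179 back, 16 up). Stiff hinge: it stays where it is left; 4 to 7 N at the handle moves it.
- tray_handle (a point): Centre of the handle bar on the tray: dark wooden bar 14 (box's x) x 100 (y) x 16 mm high on two end posts 92 mm apart; axes parallel to the box's. It lies midway along the tray, 56 mm above the tray's underside; closed, 143 mm above the counter over the box's centre. Tray 130 x 250 mm, walls 30 mm high; the flat tins in it are fixed and lower than the walls.
- jar: Shortest of three glass spice jars with black lids and brown contents: round, straight-sided, 48 mm diameter, 62 mm high (lid: top 18 mm), upright on the counter, 80 to 170 g. Origin: centre of its underside, z up. The other two are 105 mm tall (diameter 48) and 85 mm tall (diameter 70); which stands where changes.
Things that resemble listed ones, but are neither listed nor needed, are in the scene too. Leave any red look-alike of the jar alone.

How it is judged:
By the outcome, as a careful person would: the job done as asked, in the order asked, and still so for the second after the job is handed in, with the robot touching nothing.
It also fails if it takes over 72 s, if anything falls off the work surface, if the arm or the gripper's body presses on something with over 40 N, if the wrist force passes 120 N, or if a joint passes its speed limit or range.

### The arm

A 6-joint arm with a two-finger parallel gripper is mounted at the origin on the work surface. World frame = base frame: x ahead of the robot, y to its left, z up, the work surface at z = 0. Lengths are in m, angles in degrees, forces in N, time in s.
With the tool pointing down it reaches from about 0.35 to 0.875 m from the base axis. Payload 4.2 kg.
Tool frame: the origin (TCP) lies midway between the tips of the shut fingers; the grasp point (between the pads) lies 19 mm behind it; z points along the fingers, y is the line along which they close (so a half turn about z gives the same grasp; the last joint's range is limited). The gripper opens to 87 mm and grips with 3 to 60 N. Pads are 19 mm wide; open, the fingers measure 117 mm over their backs; the gripper's body (75 mm by 190 mm) begins 51 mm behind the grasp point.
Start: joints at [-59.038, 22.042, 0.453, 0, -68.411, -14.817], TCP at [0.174, -0.6, 0.223] pointing down, gripper open.
Joint ranges: [-179.83, 179.83], [-69.29, 118.12], [-61.27, 80.66], [-181.25, 117.63], [-171.15, -9.14], [-177.46, 177.46]. Speed limits (degrees/s): [159.86, 159.86, 180, 180, 180, 180].

### API

Orientations are given as [roll, pitch, yaw] about the fixed x, y, z axes, in that order (R = Rz(yaw) Ry(pitch) Rx(roll)).
In Python, from workcell import env gives the robot as it stands. The module is installed in compiled form; this text tells all that it offers. Calls block until the motion is done:
- env.goto(position, orientation): joint-space move of the TCP to a pose.
- env.move_straight(position, rotation=None, rate=0.15, force_limit=None): straight line of the TCP; rotation=None keeps the orientation; rate is the mean speed in m/s. With force_limit (N) it stops when the force on the tool has changed by that much, and returns True; else False.
- env.set_joints(angles): joint-space move.
- env.gripper_to(opening, grasp_force=None): opening from 0.0 (shut) to 1.0 (fully open); grasp_force is the grip in N (None keeps the last); returns when the fingers have stopped.
- env.dwell(seconds).
- env.inverse_kinematics(position, orientation): joint angles nearest the present ones, or None.
- env.read_state(): the state.
- env.grab_frame(name): name is "scene" or "top"; returns a dict with "image" (384x512x3 uint8, blue, green, red), "fx", "fy", "cx", "cy" (pixels), "position" and "orientation" of the camera in the world. Camera axes: x right, y up, looking along -z (the intrinsics and any distortion apply to the point x, -y, -z); pixel columns grow to the right and rows downward; lengths in m; the calibration is good to about 2 mm. A picture is of the moment at which its call begins. There is no depth.
A pose or a line that the arm cannot do raises env.Unreachable and nothing moves.
- env.close_job(): hands the job in; it is judged then, once.
Trained networks look in a picture, given as the dict that the camera call returned (one of the last four; its "shot" number tells which), for a name from the list of things; names that differ only in an ending like _2 or _b are one class to them, and where a whole thing is asked for, a point or a joint stands for the part that bears it (a point fixed in the world has none). Each returns a list of dicts, best first, with "score" (0 to 1); they miss things now and then, are a little off and sometimes report something else, mostly with a low value. They report only what shows in the picture. A call takes as long as a camera call. They do not tell look-alikes from the thing itself.
- env.search_frame(picture, thing): "xyz" ([x, y, z] in m, in world coordinates, good to about 4 mm: the middle of the surface that is visible of it).
- env.trace(picture, thing): "mask" (384x512 bool, what is visible of it).
The state is a dict: "clock": time; "joint_positions": joint angles; "qvel": joint speeds; "joint_torque": joint torques, N m; "position": TCP position; "tool_rot": TCP orientation; "force": force on the tool from outside, world axes, zero at the start; "wrist_torque": the same for the moment, N m; "opening": opening from 0.0 (shut) to 1.0 (fully open); "finger_force": force on a finger pad.
Only numpy, scipy, OpenCV 4.12 (cv2) and the standard library are available. Lean on these libraries where they do the work, as an engineer would, in place of code of your own. Each camera call takes 0.05 s, during which the arm holds its last target. There are 200 camera calls.

## Working session

There is one attempt and no reset: what is moved stays moved. The work goes in short steps, each a Python script; the robot and the scene stay as the last script left them, time stands still between calls to the robot, and variables do not carry over. Pictures are saved under pics/ and viewed, at most 10 in all, crops included, and the job is handed in when it is done.

```bash
mkdir -p pics; ls
cat > h.py <<'E'
from workcell import env
import numpy as np, cv2
from scipy.spatial.transform import Rotation as R
E
python3 - <<'E'
from h import *
ims=[]
for n in ("scene","top"):
    f=env.grab_frame(n); cv2.imwrite(f"pics/{n}0.png",f["image"])
    print(n,{k:v for k,v in f.items() if k!="image"})
    for t in ("box","tray_handle","jar","tray_lift"):
        for d in env.search_frame(f,t)[:5]: print(t,np.round(d["xyz"],4),round(d["score"],2))
    for t in ("tray_handle","jar"):
        for d in env.trace(f,t)[:5]:
            ys,xs=np.nonzero(d["mask"]); print("mask",t,round(d["score"],2),xs.min(),xs.max(),ys.min(),ys.max(),len(xs))
    ims.append(f["image"])
print(env.read_state())
E
```

```text
pics
scene {'fx': 398.4764192622061, 'fy': 398.4764192622061, 'cx': 262.57411804837966, 'cy': 182.68022498783742, 'position': array([1.20732852, 0.05096104, 0.73071108]), 'orientation': array([ 49.14252439,  -0.17800953, 104.31759487]), 'shot': 1}
box [0.5557 0.135  0.0955] 0.57
tray_handle [0.5021 0.1359 0.1083] 0.95
jar [ 0.4609 -0.2043  0.0467] 0.82
jar [ 0.4834 -0.1057  0.0506] 0.62
tray_lift [0.4988 0.1399 0.1061] 0.62
mask tray_handle 0.66 314 433 169 233 5507
mask jar 0.83 229 246 170 197 434
mask jar 0.83 264 282 181 209 474
top {'fx': 365.3800513149899, 'fy': 365.3800513149899, 'cx': 257.86783288587026, 'cy': 196.40916353354962, 'position': array([ 0.39212273, -0.12004282,  0.89539984]), 'orientation': array([  8.88583773,   2.31525419, -88.42560085]), 'shot': 2}
box [0.4923 0.1323 0.0886] 0.91
tray_handle [0.4922 0.1343 0.0944] 0.58
jar [ 0.4402 -0.208   0.0614] 0.89
jar [ 0.4613 -0.1032  0.0617] 0.65
tray_lift [0.495  0.1295 0.0973] 0.88
tray_lift [ 0.4435 -0.2061  0.06  ] 0.71
mask tray_handle 0.76 99 220 172 234 7015
mask jar 0.88 258 277 212 233 340
mask jar 0.69 97 227 170 240 8272
{'clock': 0.7, 'joint_positions': array([-5.90384875e+01,  2.20398214e+01,  4.52529411e-01, -1.07964473e-03,
       -6.84088711e+01, -1.48158656e+01]), 'qvel': array([-0.0405971 ,  0.02736618,  0.01237221, -0.07724628,  0.04898893,
        0.000746  ]), 'joint_torque': array([ 4.88508394e-04, -3.90330899e+01,  1.87584651e+01,  4.22355339e+00,
        1.54989387e-02, -2.14525357e-05]), 'position': array([ 0.17381865, -0.60032867,  0.22256621]), 'tool_rot': array([-1.79996547e+02,  1.95167762e-03, -1.63854750e+02]), 'force': array([-0.14703443,  0.98782887,  0.43790273]), 'wrist_torque': array([ 0.0122122 , -0.02443027,  0.00214182]), 'finger_force': 0.0, 'opening': 1.0013837970702857}
```

View pics/scene0.png

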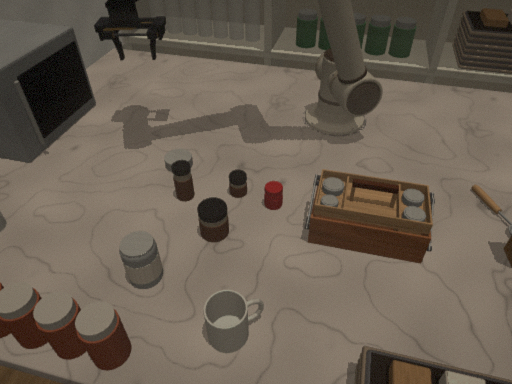

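View pics/top0.png

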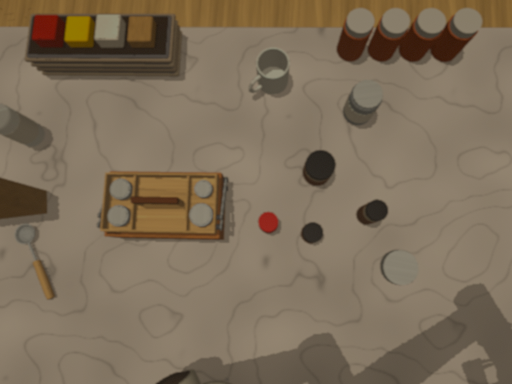

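The scene picture shows three black-lidded jars: tall at (183,180), wide at (213,220) and short at (238,183). There is also a red look-alike at (273,195), and the caddy is near (370,215). In the top view the same jars are at (375,211), (320,167) and (312,233), with the red one at (268,222). The handle runs from (132,200) to (180,202). The jar at scene (238,183) / top (312,233) fits "shortest" because it has the low, narrow body. I'll confirm it in a crop.

Run:
```python
from h import *
s=cv2.imread("pics/scene0.png"); t=cv2.imread("pics/top0.png")
c=lambda im,x,y,w,h: cv2.resize(im[y:y+h,x:x+w],(400,300),interpolation=cv2.INTER_CUBIC)
o=np.vstack([np.hstack([c(s,160,145,132,99),c(t,256,150,132,99)]),np.hstack([c(s,304,165,132,99),c(t,96,157,132,99)])])
cv2.imwrite("pics/crop1.png",o)
```

```text
(no output)
```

View pics/crop1.png

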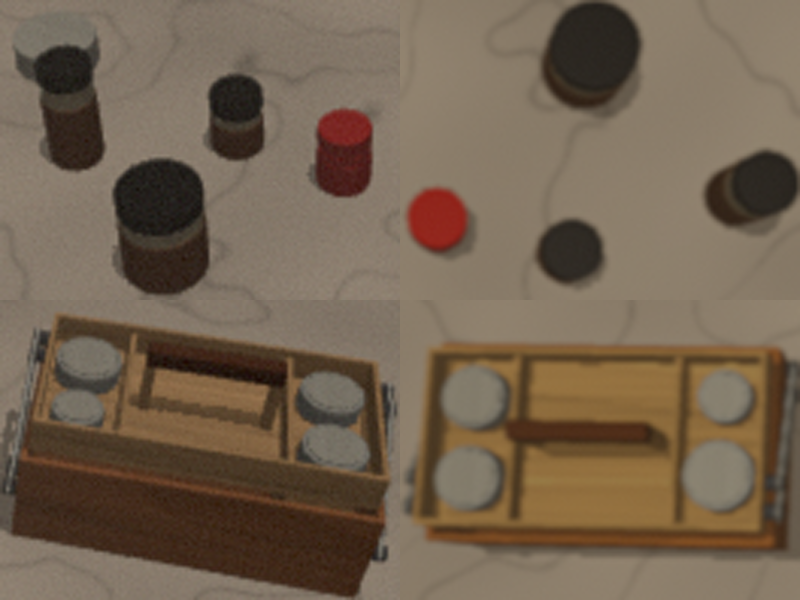

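The crop confirms it. The jar at crop (237,115), which is scene (238,183) / top (312,232), is the short narrow one. The others are clearly taller, wider or red. The handle and tray rim corners are clear in both views, so I'll triangulate them.

```bash
cat >> h.py <<'E'
CAM={"scene":((398.476,262.574,182.680),[1.20732852,0.05096104,0.73071108],[49.14252439,-0.17800953,104.31759487]),
"top":((365.380,257.868,196.409),[0.39212273,-0.12004282,0.89539984],[8.88583773,2.31525419,-88.42560085])}
def ray(cam,u,v):
    (f,cx,cy),p,o=CAM[cam]
    d=R.from_euler("xyz",o,degrees=True).apply([(u-cx)/f,-(v-cy)/f,-1]); return np.array(p),d/np.linalg.norm(d)
def tri(uvs,uvt):
    A=np.zeros((3,3));b=np.zeros(3);rs=[ray("scene",*uvs),ray("top",*uvt)]
    for p,d in rs:
        M=np.eye(3)-np.outer(d,d);A+=M;b+=M@p
    x=np.linalg.solve(A,b); return x,max(np.linalg.norm((np.eye(3)-np.outer(d,d))@(x-p)) for p,d in rs)
def onz(cam,uv,z):
    p,d=ray(cam,*uv); return p+d*(z-p[2])/d[2]
E
python3 - <<'E'
from h import *
k=400/132
S=lambda x,y,ox,oy:(ox+x/k,oy+y/k)
pts={"jarlid":(S(237,97,160,145),S(170,248,256,150)),
"h+y":(S(288,374-300,304,165),S(107,431-300,96,157)),
"h-y":(S(148,356-300,304,165),S(250,434-300,96,157)),
}
# tray rim corners: scene far-left=(57,316) is robot side,-y ; near-left (22,452) ; far-right (380,364); near-right(386,475)
pts["c-x-y"]=(S(57,16,304,165),S(366,230,96,157))
pts["c+x-y"]=(S(22,152,304,165),S(368,50,96,157))
pts["c-x+y"]=(S(380,64,304,165),S(14,225,96,157))
pts["c+x+y"]=(S(386,175,304,165),S(32,48,96,157))
z=dict(j=.062,h=.150,c=.117)
for n,(a,b) in pts.items():
    x,e=tri(a,b); print(n,x.round(4),"err",round(e,4),"z-plane scene",onz("scene",a,z[n[0]]).round(4)[:2],"top",onz("top",b,z[n[0]]).round(4)[:2])
E
```

```text
jarlid [ 0.4434 -0.2083  0.0547] err 0.0002 z-plane scene [ 0.4517 -0.2053] top [ 0.443  -0.2078]
h+y [0.4951 0.182  0.1428] err 0.001 z-plane scene [0.5033 0.1814] top [0.4942 0.1781]
h-y [0.4957 0.0818 0.139 ] err 0.0006 z-plane scene [0.5086 0.0818] top [0.4943 0.0783]
c-x-y [0.4321 0.0047 0.1117] err 0.0035 z-plane scene [0.4375 0.0084] top [4.323e-01 4.000e-04]
c+x-y [0.5684 0.0061 0.0895] err 0.003 z-plane scene [0.5966 0.0052] top [0.5619 0.0047]
c-x+y [0.4296 0.2571 0.113 ] err 0.0018 z-plane scene [0.4335 0.2576] top [0.4295 0.2531]
c+x+y [0.5583 0.2525 0.1191] err 0.0014 z-plane scene [0.5553 0.2546] top [0.5588 0.252 ]
```

```bash
cat >> h.py <<'E'
H=np.array([0.495,0.130,0.124]); YAW=0.6
def disp(q):
    a=R.from_euler("z",YAW,degrees=True).as_matrix()
    return a@np.array([0.110*(np.sin(q-1.047)+.866),0,0.110*(np.cos(q-1.047)-.5)])
def st():
    s=env.read_state(); print("t",round(s["clock"],2),"p",s["position"].round(4),"rot",s["tool_rot"].round(1),"F",s["force"].round(1),"open",round(s["opening"],3),"ff",round(s["finger_force"],1)); return s
E
python3 - <<'E'
from h import *
for n,u,z in(("tall",(377,210),.105),("wide",(321,166),.085),("red",(268,222),.06)): print(n,onz("top",u,z).round(3))
for y in (90.6,-89.4):
  for p in (H+[0,0,.09],H+disp(1.92)): print(y,np.round(env.inverse_kinematics(p,[180,0,y]),1))
y=90.6 if abs(env.inverse_kinematics(H,[180,0,90.6])[5])<abs(env.inverse_kinematics(H,[180,0,-89.4])[5]) else -89.4
print(y)
env.goto(H+[0,0,.10],[180,0,y]); env.gripper_to(.55)
st()
f=env.grab_frame("scene"); cv2.imwrite("pics/s1.png",cv2.resize(f["image"][100:250,280:480],(800,600)))
hit=env.move_straight(H,rate=.08,force_limit=8); print(hit); st()
E
```

```text
tall [ 0.491 -0.342  0.105]
wide [ 0.591 -0.225  0.085]
red [ 0.463 -0.108  0.06 ]
90.6 [ 32.9  11.4 -16.    0.  -62.6 147.7]
90.6 [ 24.5  31.5   3.8   0.  -62.3 156.1]
-89.4 [ 32.9  11.4 -16.    0.  -62.6 -32.3]
-89.4 [ 24.5  31.5   3.8   0.  -62.3 -23.9]
-89.4
t 4.43 p [0.495 0.13  0.224] rot [180.   -0.  -89.4] F [-1.   0.3  0. ] open 0.55 ff 0.0
False
t 5.88 p [0.4954 0.1302 0.1245] rot [-179.9    0.   -89.4] F [1.5 0.1 0.1] open 0.55 ff 0.0
```

View pics/s1.png

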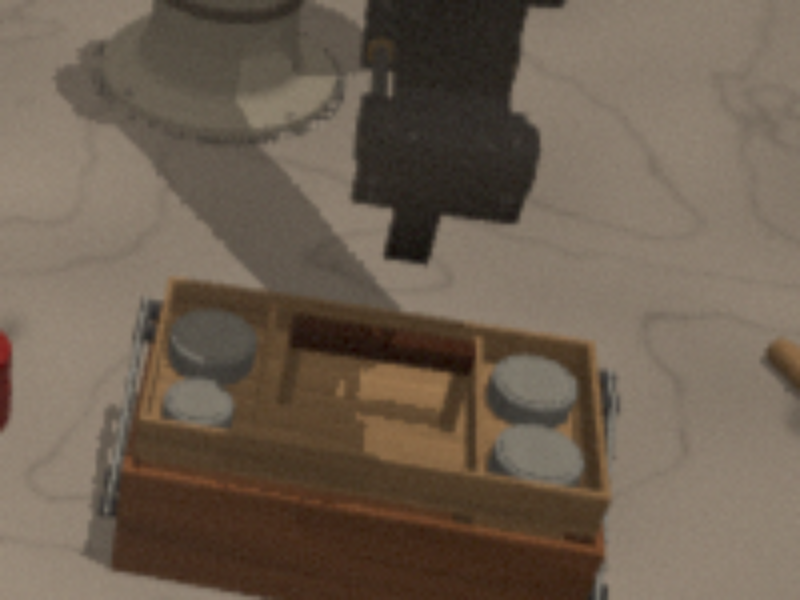

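The gripper is centred above the bar (bar near (380,340) in the crop), and the body's long side lies along the closing line. It has now descended without contact. Next I'll grip and swing the tray.

Run:
```python
from h import *
env.gripper_to(0.0,grasp_force=30); s=st()
assert s["opening"]>.1
p0=s["position"]; np.save("p0.npy",p0)
qs=np.linspace(0,1.92,13)[1:]
for i,q in enumerate(qs):
    r=env.move_straight(p0+disp(q),rate=.08,force_limit=40)
    s=env.read_state(); print(round(q,2),r,s["force"].round(1),(s["position"]-p0-disp(q)).round(4),round(s["opening"],3))
    if r: break
st()
f=env.grab_frame("scene"); cv2.imwrite("pics/s2.png",f["image"])
```

```text
t 6.57 p [0.4979 0.1303 0.1243] rot [-1.797e+02  1.000e-01 -8.940e+01] F [ 8.  -3.5 -4.6] open 0.158 ff 30.0
0.16 False [ 0.9  0.1 -4.2] [-0.0003 -0.0001 -0.0004] 0.157
0.32 False [ 0.3 -0.8 -4.3] [ 0.0005 -0.0001  0.0004] 0.155
0.48 False [ 0.9 -1.4 -4.9] [ 0.0005 -0.0002  0.0003] 0.151
0.64 False [-0.1 -1.1 -3.8] [ 0.0004 -0.0002  0.0002] 0.153
0.8 False [ 0.  -2.7 -4.3] [ 0.0004 -0.0002  0.0001] 0.156
0.96 False [ 0.6 -2.  -4.2] [ 0.0005 -0.0002  0.0001] 0.154
1.12 False [ 0.7 -4.1 -4.7] [ 0.0006 -0.0002 -0.    ] 0.154
1.28 False [ 1.6 -3.6 -5.4] [ 0.0007 -0.0002 -0.0001] 0.158
1.44 False [ 2.3 -5.  -6.3] [ 0.0006 -0.0002 -0.0002] 0.155
1.6 False [ 2.1 -5.3 -5. ] [ 0.0005 -0.0003 -0.0002] 0.16
1.76 False [ 1.7 -5.9 -5.9] [ 0.0005 -0.0003 -0.0003] 0.16
1.92 False [-0.4 -5.7 -3.3] [ 0.     -0.0003  0.0001] 0.152
t 10.99 p [0.6775 0.1319 0.14  ] rot [-180.    -0.   -89.4] F [-0.4 -5.7 -3.3] open 0.152 ff 30.0
```

View pics/s2.png

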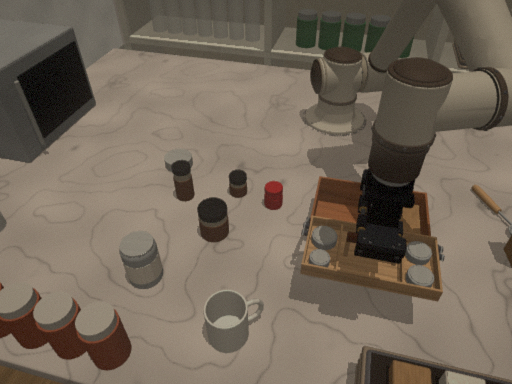

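The tray is open behind the box, at about (370,255), and the jars are undisturbed. I'll nudge it to its stop, release, and look into the compartment.

Run:
```python
from h import *
p0=np.load("p0.npy")
print(env.move_straight(p0+disp(2.02),rate=.03,force_limit=15)); s=st(); np.save("p1.npy",s["position"])
# relax against stop
env.move_straight(p0+disp(1.92)+(s["position"]-p0-disp(1.92))*.3,rate=.03)
st()
env.gripper_to(.5); p=env.read_state()["position"]
env.move_straight(p+[0,0,.13]); 
env.goto([0.48,-0.20,0.25],[180,0,-120])
st()
f=env.grab_frame("top"); g=env.grab_frame("scene")
c=lambda im,x,y,w,h: cv2.resize(im[y:y+h,x:x+w],(400,300),interpolation=cv2.INTER_CUBIC)
cv2.imwrite("pics/s3.png",np.hstack([c(f["image"],80,100,180,135),c(g["image"],296,165,160,120)]))
for t in("tray_handle","box"): print([(d["xyz"].round(4) if hasattr(d["xyz"],"round") else d["xyz"],d["score"]) for d in env.search_frame(f,t)][:2])
```

```text
True
t 11.27 p [0.6775 0.1316 0.1399] rot [ 1.799e+02 -1.000e-01 -8.940e+01] F [-1.5 -0.9  4.5] open 0.158 ff 30.0
t 11.57 p [0.6772 0.1317 0.1402] rot [179.5  -0.3 -89.5] F [-2.5 -3.8 -0. ] open 0.162 ff 30.1
t 14.83 p [ 0.4809 -0.1995  0.25  ] rot [-180.     0.  -119.9] F [0.4 0.1 0.3] open 0.501 ff 0.0
[([0.7256, 0.2332, 0.1239], 0.87)]
[([0.6106, 0.2448, 0.1034], 0.95)]
```

View pics/s3.png

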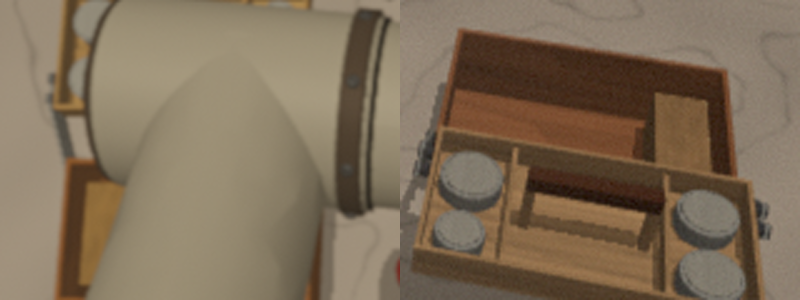

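The right half shows the tray fully open, and the compartment is empty apart from the carton at the +y end (crop (680,130)). Now I'll pick up the short jar.

Run:
```python
from h import *
J=np.array([.445,-.207,.027])
env.goto(J+[0,0,.12],[180,0,-125]); env.gripper_to(.92)
print(env.move_straight(J,rate=.08,force_limit=6)); st()
env.gripper_to(0,grasp_force=15); s=st()
if .45<s["opening"]<.65:
    p=s["position"]; env.move_straight(p+[0,0,.15],rate=.1); st()
    f=env.grab_frame("scene"); cv2.imwrite("pics/s4.png",cv2.resize(f["image"][90:240,160:360],(800,600)))
```

```text
False
t 18.09 p [ 0.4454 -0.2071  0.0275] rot [-179.9    0.  -125. ] F [0.5 0.9 0.3] open 0.919 ff 0.0
t 18.75 p [ 0.4451 -0.207   0.027 ] rot [-180.    0. -125.] F [ 0.4 -0.5 -0.7] open 0.545 ff 15.0
t 20.4 p [ 0.4447 -0.2069  0.1764] rot [ 179.9   -0.  -125. ] F [ 0.4 -0.1 -0.6] open 0.545 ff 15.0
```

View pics/s4.png

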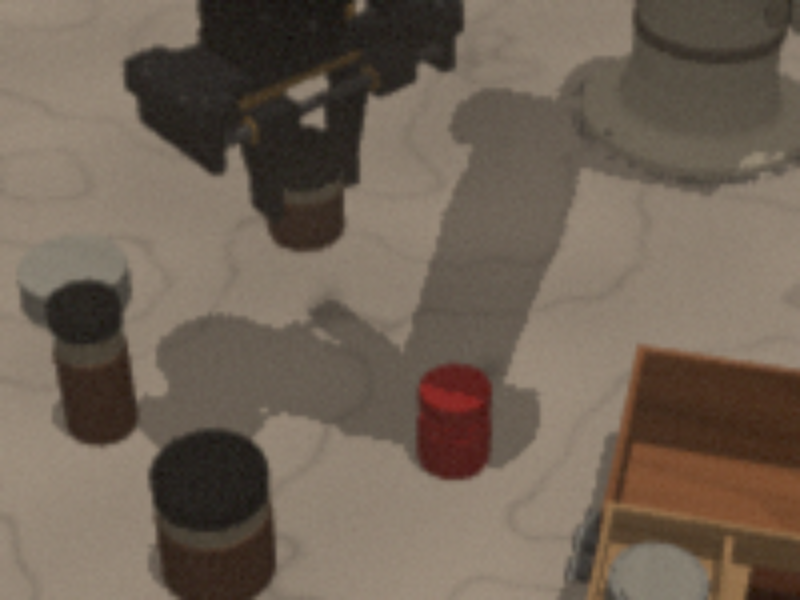

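The jar is held upright at crop (305,200). Next I'll set it down at box (-5,-30).

Run:
```python
from h import *
P=np.array([.493,.100,.20])
q0=env.read_state()["joint_positions"]
y=min((-179.4,.6),key=lambda y:np.abs(env.inverse_kinematics(P,[180,0,y])-q0).max()); print(y)
env.goto(P,[180,0,y]); st()
print(env.move_straight([P[0],P[1],.042],rate=.08,force_limit=8)); st()
print(env.move_straight([P[0],P[1],.029],rate=.015,force_limit=2.5)); s=st()
```

```text
0.6
t 21.84 p [0.4929 0.0995 0.1998] rot [180.    0.    0.5] F [-0.1 -0.4 -1.1] open 0.543 ff 15.0
False
t 23.97 p [0.4933 0.1001 0.0424] rot [-180.    -0.     0.6] F [-1.  -0.  -0.6] open 0.544 ff 15.0
True
t 24.62 p [0.4929 0.1    0.032 ] rot [180.    0.    0.6] F [-0.4  1.6  4.3] open 0.552 ff 15.0
```

Run:
```python
from h import *
env.gripper_to(.75); s=st(); p=s["position"]
env.move_straight([p[0],p[1],.26],rate=.1)
env.goto([.45,-.12,.27],[180,0,-40]); st()
g=env.grab_frame("scene");f=env.grab_frame("top")
c=lambda im,x,y,w,h: cv2.resize(im[y:y+h,x:x+w],(400,300),interpolation=cv2.INTER_CUBIC)
cv2.imwrite("pics/s5.png",np.hstack([c(f["image"],80,100,180,135),c(g["image"],296,165,160,120)]))
```

```text
t 25.27 p [0.4922 0.0996 0.0314] rot [1.799e+02 1.000e-01 6.000e-01] F [ 0.3 -0.2 -0.3] open 0.746 ff 0.0
t 28.6 p [ 0.4503 -0.1196  0.27  ] rot [-180.    -0.   -39.9] F [ 0.9 -0.5  0.1] open 0.748 ff 0.0
```

View pics/s5.png

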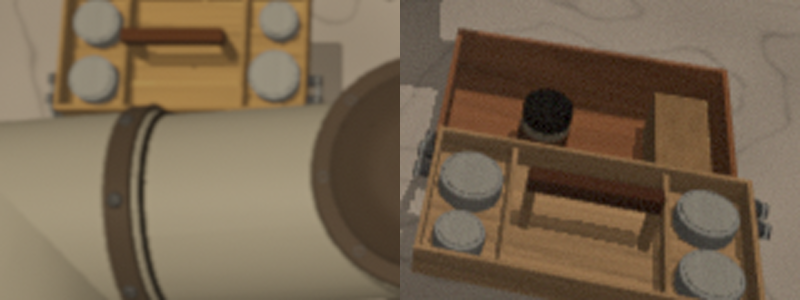

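The jar stands upright on the compartment floor at crop (547,115), clear of the carton, and the tray is still open. I'll regrasp the handle and close.

Run:
```python
from h import *
p0=np.load("p0.npy"); p1=p0+disp(1.92)
env.gripper_to(.5)
env.goto(p1+[0,0,.12],[180,0,-89.4])
print(env.move_straight(p1,rate=.08,force_limit=8)); st()
env.gripper_to(0,grasp_force=30); s=st(); assert .1<s["opening"]<.25
off=s["position"]-p1; print(off.round(4))
for q in np.linspace(1.92,0,13)[1:]:
    r=env.move_straight(p0+disp(q),rate=.07,force_limit=40)
    s=env.read_state(); print(round(q,2),r,s["force"].round(1),(s["position"]-p0-disp(q)).round(4))
    if r: break
if not r:
    print(env.move_straight(p0+disp(-.12),rate=.02,force_limit=18)); st()
```

```text
False
t 32.33 p [0.6778 0.1322 0.1407] rot [-179.9    0.   -89.4] F [-0.5 -0.6 -0.2] open 0.501 ff 0.0
t 32.96 p [0.6774 0.1322 0.14  ] rot [180.   -0.  -89.4] F [-0.3 -0.7 -0.1] open 0.156 ff 30.0
[-0.0001 -0.      0.    ]
1.76 False [-0.5  0.   0.5] [-0.0004  0.      0.0002]
1.6 False [-1.9  0.5  0.2] [-0.0006  0.      0.0002]
1.44 False [-1.2  1.5 -0.5] [-0.0007  0.0001  0.0001]
1.28 False [-0.2  1.3 -1.4] [-0.0007  0.0001 -0.    ]
1.12 False [-1.1  3.  -2.5] [-0.0006  0.0001 -0.0001]
0.96 False [-0.   2.6 -3.6] [-0.0005  0.0001 -0.0002]
0.8 False [-0.4  3.5 -3.6] [-0.0004  0.0002 -0.0002]
0.64 False [ 1.5  3.9 -5.2] [-0.0001  0.0002 -0.0002]
0.48 False [ 3.2  2.6 -6.6] [0.0003 0.0002 0.0001]
0.32 False [ 4.4  4.  -5.2] [0.0002 0.0003 0.    ]
0.16 False [ 3.4  2.9 -4.4] [-0.0003  0.0003 -0.0006]
0.0 False [ 3.4  4.1 -2.7] [-0.      0.0003 -0.0002]
True
t 38.09 p [0.498  0.1307 0.1239] rot [-179.8    0.   -89.3] F [-1.2  0.2  4.4] open 0.153 ff 30.0
```

Run:
```python
from h import *
p0=np.load("p0.npy"); 
print(env.move_straight(p0+disp(-.2),rate=.02,force_limit=28)); s=st()
env.gripper_to(.55); s=st(); p=s["position"]
env.move_straight(p+[0,0,.15],rate=.1); env.goto([.40,-.25,.30],[180,0,-89.4]); env.dwell(.3); st()
g=env.grab_frame("scene"); f=env.grab_frame("top")
s0=cv2.imread("pics/scene0.png")
c=lambda im,x,y,w,h: cv2.resize(im[y:y+h,x:x+w],(400,300),interpolation=cv2.INTER_CUBIC)
cv2.imwrite("pics/s6.png",np.vstack([np.hstack([c(s0,304,165,132,99),c(g["image"],304,165,132,99)]),np.hstack([cv2.resize(f["image"],(400,300)),cv2.resize(g["image"],(400,300))])]))
a,b=[cv2.cvtColor(x[165:225,315:436],cv2.COLOR_BGR2GRAY).astype(np.float32) for x in (s0,g["image"])]
print("shift px",cv2.phaseCorrelate(a,b))
```

```text
True
t 38.61 p [0.4982 0.1307 0.1238] rot [-179.4    0.   -89.2] F [-1.4 -0.5  5.7] open 0.161 ff 30.1
t 39.48 p [0.4995 0.1319 0.1237] rot [-1.792e+02  1.000e-01 -8.910e+01] F [-0.4 -0.2 -0.1] open 0.55 ff 0.0
t 42.89 p [ 0.4004 -0.2496  0.2999] rot [180.    0.  -89.3] F [-0.5 -0.2 -0.3] open 0.551 ff 0.0
shift px ((0.451309646331147, 0.011082135510143587), 1.0246615575154623)
```

View pics/s6.png

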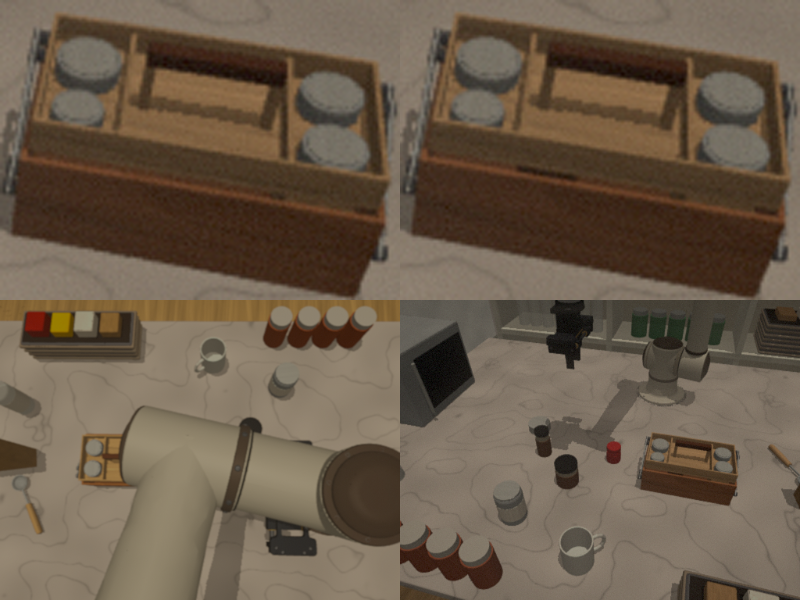

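In the upper pair, the tray looks identical before (left) and after (right), with about 0 px vertical shift. It is fully home, the other jars are untouched, and the gripper is clear.

```bash
python3 -c "
from h import *
print(env.close_job())"
```

```text
the job is handed in; nothing more can be done
None
```

The job is handed in at about 43 s of the 72 s allowed: tray swung fully open, shortest jar set upright in the compartment, tray back fully home and released, with the robot touching nothing.

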